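Hook a dropped spacer ring out from behind the guard

ROBOT

A 6-joint arm with a two-finger parallel gripper is mounted at the origin on the work surface; the furniture and walls round the work are solid. World frame = base frame: x ahead of the robot, y to its left, z up, the work surface at z = 0. Lengths are in m, angles in rad, forces in N, time in s.
With the tool pointing down it reaches from about 0.275 to 0.725 m from the base axis. Payload 15.9 kg.
Tool frame: the origin (TCP) lies midway between the tips of the shut fingers; the grasp point (between the pads) lies 19 mm behind it; z points along the fingers, y is the line along which they close (so a half turn about z gives the same grasp; the last joint's range is limited). The gripper opens to 85 mm and grips with 20 to 120 N. Pads are 22 mm wide; open, the fingers measure 114 mm over their backs; the gripper's body (76 mm by 85 mm) begins 54 mm behind the grasp point. The pads swing forward as they close: fully open they stand 13 mm farther back than shut.
Start: joints at [1.212, 0.213, -0.034, 1.323, 0, 1.571], TCP at [0.176, 0.468, 0.231] pointing down, gripper open.
Joint ranges: [-2.98, 2.98], [-0.74, 1.72], [-1.14, 1.35], [-2.1, 2.04], [-1.57, 1.44], [-3.14, 3.14]. Speed limits (rad/s): [1.89, 1.89, 2.39, 2.57, 3.14, 3.14].

INTERFACE

Orientations are given as a unit quaternion [w, x, y, z].
In Python, from rig import bot, claw, solver, vision gives the robot as it stands. Calls block until the motion is done:
- bot.move_ptp(position, orientation): joint-space move of the TCP to a pose.
- bot.movel(position, rot=None, max_speed=0.15): straight line of the TCP; rot=None keeps the orientation; max_speed is the mean speed in m/s.
- bot.goto_joints(angles): joint-space move.
- claw.gripper_open() and claw.grasp(force=None): open the fingers fully, or close them until they stop; force is the grip in N (None keeps the last).
- bot.hold(seconds).
- solver.inverse_kinematics(position, orientation): joint angles nearest the present ones, or None.
- bot.observe(): the state.
- vision.read_camera(name): name is "scene" or "top" or "wrist"; returns a dict with "frame" (480x640x3 uint8, blue, green, red), "camera_matrix" (3x3 intrinsics, pixels), "D" ([k1, k2, p1, p2, k3] as OpenCV has them; the pictures are not rectified), "R" (3x3) and "t" (3): a world point X has camera coordinates R X + t. Camera axes: x right, y down, z forward; pixel columns grow to the right and rows downward; lengths in m; the calibration is good to about 2 mm. A picture is of the moment at which its call begins. There is no depth.
A pose or a line that the arm cannot do raises bot.MotionError and nothing moves.
- bot.finish_job(): hands the job in; it is judged then, once.
The state is a dict: "t": time; "qpos": joint angles; "qd": joint speeds; "effort": joint torques, N m; "ee_pos": TCP position; "tcp_rot": TCP orientation; "ft_force": force on the tool from outside, world axes, zero at the start; "wrist_torque": the same for the moment, N m; "finger_gap": finger opening in m; "finger_force": force on a finger pad.
Only numpy, scipy, OpenCV 4.12 (cv2) and the standard library are available. Lean on these libraries where they do the work, as an engineer would, in place of code of your own. Each camera call takes 0.05 s, during which the arm holds its last target. There are 200 camera calls.

TASK

A thick steel spacer ring has dropped behind the wire guard of the small motor drive. Pick up the hook rod, reach in under the guard, drop the hook into the ring's hole and draw the ring out along the tray until it comes up against the stop bar at the tray's front, and keep a light, steady pull of about 9 N against the bar for a second or two. Then lift the hook out, leave the ring lying flat in the open front of the tray, and lay the rod flat on the open bench in front of the tray, clear of it; never strain against ring, tray or guard, keep the gripper off all three, and leave the loose screwdriver and screw carton alone.

Things in the scene. Friction and masses are not known exactly. Their poses are not given: they have to be found in the camera images.
- guard: Fixed grey tray with wire guard and motor, on rubber feet, height varies. Origin: on the tray floor's top, mid width, 8 mm inward of the front lip. x inward from the lip, y across, z up. Floor: x -8 to 350 mm, y -82 to +82 between side rims 10 mm high; the bench in front is 12 to 20 mm below it. Open above from x -16 to 111 mm; caged by wires from x 111 to 261, y -89 to +89, up to z 163.
- mouth (a point): Middle of the guard's open mouth, on the tray floor, at x = 115 mm in the guard's frame; axes as guard. The mouth is open from the floor to 71 mm above it and 80 mm to each side; the guard's front above it, sides and top are closed by wires. Inside, a pulley hangs from 105 mm inward of this point, 71 mm and more over the floor.
- stop: Front lip (x -16 to -8 mm, 10 high) with a firm 8 mm stop bar across the tray behind it, 12 mm high, on two screws; origin, axes as guard. The bar's inner face is set anywhere at x = 0 to 30 mm; no reading tells where: feel for it. A light pull puts 6 to 12 N on it, above the 1 to 7 N that slide the spacer; over 16 N on the bar, or 24 N of the rod on spacer, tray or guard, strains.
- spacer: Loose plain steel spacer ring lying flat on the tray floor behind the guard's mouth, 76 mm outside diameter, 30 mm hole, 14 mm thick, 0.25 to 0.63 kg. Origin: centre of its underside, z up. Against the bar its origin is 38 mm inward of the bar's inner face.
- rod: Loose hook rod, 180 g, flat on the bench before the tray. Wooden grip: block 90 mm long (x), 22 wide (y), 44 high; origin: centre of its underside. Hold it there across its width with 80 to 100 N. From the grip's +x end an 8 mm steel rod runs along +x, axis 26 mm above the origin; its end bends straight down at x = 275. Level with the hook on the tray floor it clears spacer, bar and lip.
- hook_tip (a point): Lowest point of the hook's bent-down end (8 mm diameter, rounded), at (275, 0, 0) mm in the rod's frame, with the rod's axes: level with the grip's underside. With the hook in the spacer, the grip is in front of the lip, over the bench.
- screw_carton: Loose small carton 66 x 111 x 51 mm, a bystander; origin: centre of its underside.
- screwdriver_orange: Loose screwdriver with a thick orange handle 28 x 164 x 26 mm, a bystander beside the rod; origin: centre of its underside.
Mind the look-alikes: they are no part of the job. What is meant by the spacer is not black or brown, and is the smaller of those in its own colour.

How it is judged:
By the outcome, as a careful person would: the job done as asked, in the order asked, and still so for the second after the job is handed in, with the robot touching nothing.
It also fails if it takes over 61 s, if anything falls off the work surface, if the arm or the gripper's body presses on something with over 40 N, if the wrist force passes 120 N, or if a joint passes its speed limit or range.

## Working session

There is one attempt and no reset: what is moved stays moved. The work goes in short steps, each a Python script; the robot and the scene stay as the last script left them, time stands still between calls to the robot, and variables do not carry over. Pictures are saved under pics/ and viewed, at most 10 in all, crops included, and the job is handed in when it is done.

```bash
ls; mkdir -p pics; python3 - <<'E'
from rig import bot,vision
import cv2,pickle
d={}
for n in("scene","top","wrist"):
    c=vision.read_camera(n); d[n]=c; cv2.imwrite(f"pics/{n}0.png",c["frame"])
    print(n,c["camera_matrix"].round(1).tolist(),c["D"],c["R"].round(3).tolist(),c["t"])
pickle.dump(d,open("cams.pkl","wb"))
print(bot.observe())
E
```

```text
pics
scene [[538.3, 0.0, 326.5], [0.0, 538.3, 245.2], [0.0, 0.0, 1.0]] [-0.0783732  0.         0.         0.         0.       ] [[0.566, -0.824, -0.021], [-0.54, -0.351, -0.765], [0.623, 0.444, -0.644]] [-0.30464289  0.3013343   1.00495952]
top [[433.7, 0.0, 322.8], [0.0, 433.7, 237.5], [0.0, 0.0, 1.0]] [-0.07944037  0.          0.          0.          0.        ] [[0.016, -1.0, -0.001], [-0.978, -0.015, -0.208], [0.207, 0.004, -0.978]] [-0.04666043  0.49499393  1.01812965]
wrist [[376.9, 0.0, 323.2], [0.0, 376.9, 241.0], [0.0, 0.0, 1.0]] [-0.04269047  0.          0.          0.          0.        ] [[0.352, 0.936, -0.0], [0.898, -0.338, 0.281], [0.263, -0.099, -0.96]] [-0.49960794 -0.03729383  0.37942905]
{'t': 0.15, 'qpos': array([ 1.21202217e+00,  2.13270643e-01, -3.48665663e-02,  1.32352244e+00,
        1.10504327e-05,  1.57078493e+00]), 'qd': array([-0.00135032, -0.0003167 ,  0.00194026,  0.00081406, -0.00052875,
        0.00021266]), 'effort': array([ 2.71002646e-03, -6.86405897e+01,  4.87249374e+01,  1.31050943e-02,
        5.89714159e-05, -1.36716537e-05]), 'ee_pos': array([0.17546992, 0.46792476, 0.2309353 ]), 'tcp_rot': array([-8.24586503e-05,  1.78420901e-01,  9.83954163e-01, -4.23747441e-04]), 'ft_force': array([0.25444015, 0.39968363, 0.07268157]), 'wrist_torque': array([-0.02007359,  0.02466064, -0.0165174 ]), 'finger_force': 0.0, 'finger_gap': 0.0853152923162998}
```

View pics/top0.png

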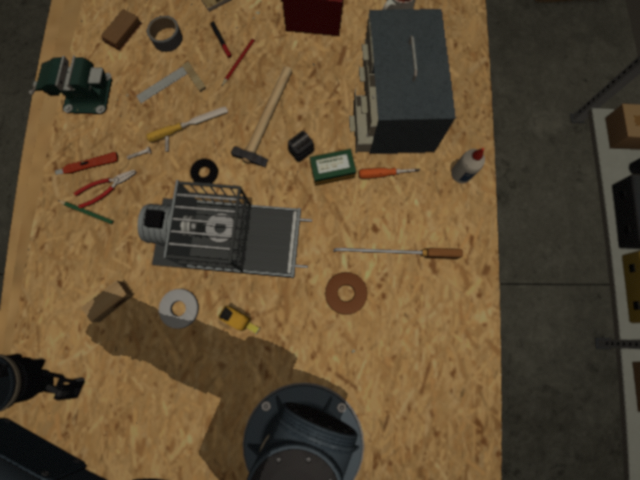

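View pics/scene0.png

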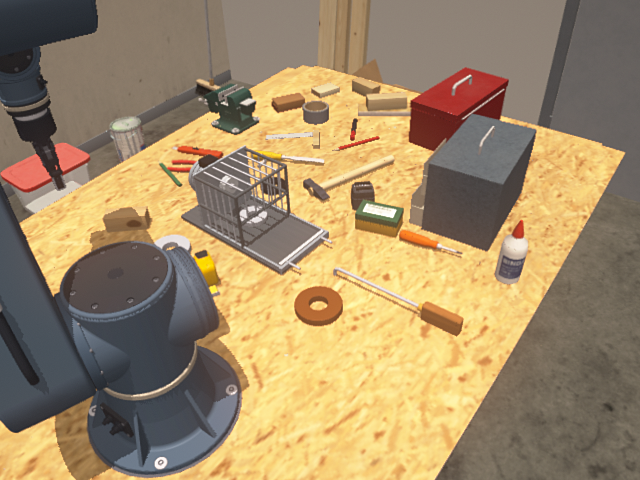

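The top view shows the tray with its mouth facing right (world −y): the lip is near (297,241) and a grey ring near (221,228). The rod's hook end is near (336,249) and its grip near (443,253).

```bash
cat > h.py <<'E'
import numpy as np,cv2,pickle
def ray(c,uv,z):
    "pixels (n,2) -> world points on plane z"
    p=cv2.undistortPoints(np.float64(uv).reshape(-1,1,2),c["camera_matrix"],c["D"]).reshape(-1,2)
    d=np.c_[p,np.ones(len(p))]@c["R"]; o=-c["R"].T@c["t"]
    return o+d*((z-o[2])/d[:,2])[:,None]
def proj(c,X):
    return cv2.projectPoints(np.float64(X).reshape(-1,1,3),cv2.Rodrigues(c["R"])[0],c["t"],c["camera_matrix"],c["D"])[0].reshape(-1,2)
E
python3 - <<'E'
from h import *
d=pickle.load(open("cams.pkl","rb")); c=d["top"]; s=d["scene"]
f=c["frame"][165:305,140:470]; a=cv2.resize(f,None,fx=2.4,fy=2.4,interpolation=cv2.INTER_CUBIC)
g=cv2.resize(s["frame"][140:340,175:475],None,fx=2.6,fy=2.6,interpolation=cv2.INTER_CUBIC)
cv2.imwrite("pics/topc.png",a); cv2.imwrite("pics/scc.png",g)
print(ray(c,[[443,253],[336,249],[460,253],[424,252]],.03).round(3))
print(ray(c,[[221,228],[297,241],[301,208],[294,275],[155,265]],.02).round(3))
for n in d: print(n,-d[n]["R"].T@d[n]["t"])
E
```

```text
[[ 0.465 -0.342  0.03 ]
 [ 0.471 -0.072  0.03 ]
 [ 0.466 -0.385  0.03 ]
 [ 0.467 -0.294  0.03 ]]
[[0.523 0.223 0.02 ]
 [0.492 0.026 0.02 ]
 [0.579 0.019 0.02 ]
 [0.405 0.032 0.02 ]
 [0.424 0.386 0.02 ]]
scene [-0.29125195 -0.59114918  0.87135999]
top [ 0.27364942 -0.04377307  1.09862827]
wrist [0.10956192 0.49264814 0.37451211]
```

View pics/topc.png

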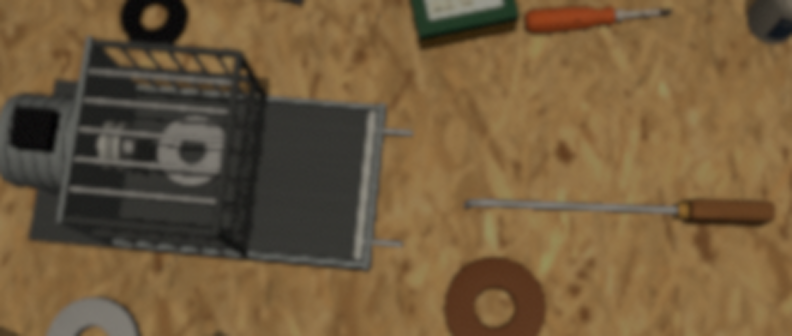

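View pics/scc.png

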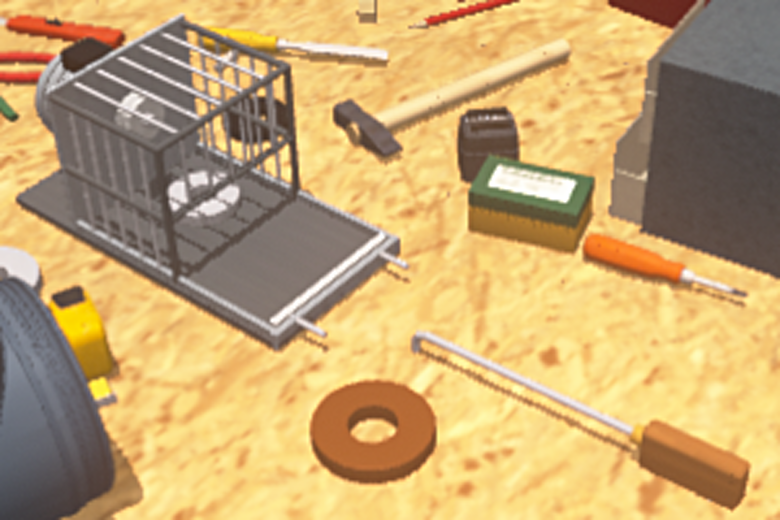

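The top crop shows the tray's front corners at full-image (299.6,209.6) and (294.2,276.7), its back corners at (152.5,264) and (164,200), and the smaller grey ring at (220,228). The scene crop shows the brown grip and the silver hook rod, with the lip corners at (328.8,232.3) and (281.7,268).

```bash
cat >> h.py <<'E'
def quat(yaw):
    "tool pointing down, tool x axis at angle yaw in world (unit quat wxyz)"
    return np.array([0,np.cos(yaw/2),np.sin(yaw/2),0.])
def look(name,pic):
    from rig import vision
    c=vision.read_camera(name); cv2.imwrite(pic,c["frame"]); pickle.dump(c,open(pic[:-3]+"pkl","wb")); return c
E
python3 - <<'E'
from h import *
from rig import bot
d=pickle.load(open("cams.pkl","rb")); c=d["top"]; s=d["scene"]
P=lambda c:c["camera_matrix"]@np.c_[c["R"],c["t"]]
def tri(a,b):
    u=lambda c,p:cv2.undistortPoints(np.float64([[p]]),c["camera_matrix"],c["D"],P=c["camera_matrix"]).reshape(2,1)
    X=cv2.triangulatePoints(P(c),P(s),u(c,a),u(s,b)); return (X[:3]/X[3]).ravel()
print("lip",tri((299.6,209.6),(328.8,232.3)).round(4),tri((294.2,276.7),(281.7,268)).round(4))
print("ring",tri((220,228.3),(175+203/2.6,140+194/2.6)).round(4))
hsv=cv2.cvtColor(c["frame"],cv2.COLOR_BGR2HSV)
r=c["frame"][244:264,418:468]; h=hsv[244:264,418:468]
m=((h[...,2]<135)&(h[...,1]>110)).astype(np.uint8)
n,l,st,ce=cv2.connectedComponentsWithStats(m); i=1+st[1:,4].argmax(); print(st[i],ce[i])
box=cv2.minAreaRect(np.argwhere(l==i)[:,::-1].astype(np.float32)); print(box)
print(ray(c,[ce[i]+[418,244]],.04))
e=ray(c,[[140+470/2.4,165+204/2.4],[140+680/2.4,165+210/2.4]],.026); v=e[0]-e[1]; print("rod yaw",np.degrees(np.arctan2(v[1],v[0])),e)
f=ray(c,[[299.6,209.6],[294.2,276.7]],.026);b=ray(c,[[152.5,264],[163.8,200]],.016)
print("tray",f,b); w=f[0]-f[1];print(np.degrees(np.arctan2(w[1],w[0]))+90, [np.degrees(np.arctan2(*(x)[[1,0]])) for x in (b[0]-f[1],b[1]-f[0])])
g=ray(c,[ce[i]+[418,244]],.04)[0]
bot.move_ptp([g[0],g[1],.17],quat(np.arctan2(-v[1],-v[0])))
o=bot.observe();print(o["t"],o["qpos"],o["ee_pos"])
look("wrist","pics/w1.png")
E
```

```text
lip [0.5767 0.0204 0.0195] [0.4001 0.0305 0.0281]
ring [0.5214 0.2223 0.0284]
[  0   0  50  20 699] [24.42632332 10.1702432 ]
((24.5, 9.5), (19.0, 49.0), 90.0)
[[ 0.46027474 -0.33743188  0.04      ]]
rod yaw 89.18695930245205 [[ 0.46947262 -0.07217245  0.026     ]
 [ 0.46634098 -0.29284735  0.026     ]]
tray [[0.57330199 0.02172318 0.026     ]
 [0.40048471 0.03053691 0.026     ]] [[0.42735368 0.39474526 0.016     ]
 [0.59762251 0.3810914  0.016     ]]
87.08042778441767 [np.float64(85.78072694688262), np.float64(86.12836682330696)]
3.2917 [-6.31752483e-01  3.75685459e-01  3.14116779e-02  1.22644987e+00
  1.03274376e-04 -2.18882322e+00] [ 0.46057177 -0.33700709  0.17006561]
```

View pics/w1.png

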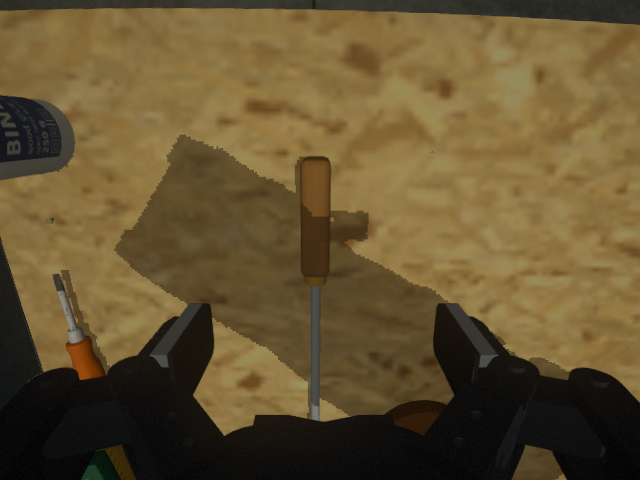

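The wrist view shows the grip's top face spanning columns 301–330 and rows 157–275, with the rod running down at column 315. The camera is on the tool +x side, so I'll turn the tool to face the tray, then grasp.

```bash
python3 - <<'E'
from h import *
from rig import bot,claw
c=pickle.load(open("pics/w1.pkl","rb"))
t=ray(c,[[315.5,158],[315.5,273]],.044); r=ray(c,[[315.5,290],[315,405]],.026); v=r[1]-r[0]
print(t,r,np.linalg.norm(t[0]-t[1])); yaw=np.arctan2(v[1],v[0]); print(np.degrees(yaw))
v2=t[1]-t[0];print(np.degrees(np.arctan2(v2[1],v2[0])))
g=t.mean(0); q=quat(yaw)
bot.move_ptp([g[0],g[1]+.003,.09],q)
bot.movel([g[0],g[1]+.003,.008],max_speed=.12)
print(bot.observe()["ft_force"])
claw.grasp(90)
o=bot.observe();print(o["t"],o["ee_pos"],o["finger_gap"],o["finger_force"],o["ft_force"],o["qpos"])
bot.movel([g[0],g[1]+.003,.088],max_speed=.12)
o=bot.observe();print(o["t"],o["ee_pos"],o["finger_gap"],o["finger_force"],o["ft_force"],o["wrist_torque"])
look("wrist","pics/w2.png");look("top","pics/t2.png")
np.save("g.npy",[*g,yaw])
E
```

```text
[[ 0.46625662 -0.39051369  0.044     ]
 [ 0.46800082 -0.30431304  0.044     ]] [[ 0.46881715 -0.28229627  0.026     ]
 [ 0.47167148 -0.16727239  0.026     ]] 0.08621828895867913
88.57848908280042
88.84082305946085
[0.48932673 0.47130751 0.68026346]
7.4417 [ 0.46739208 -0.34460209  0.00838594] 0.020778079048091303 88.62016797065735 [-0.07646002  0.33952835  5.39588804] [-6.35305185e-01  5.11091569e-01 -1.92455837e-01  8.66505690e-01
 -1.80522471e-05  9.60309391e-01]
8.2583 [ 0.46672969 -0.34412635  0.08717819] 0.020638784584634084 87.91110277175903 [ 0.34801196 -0.57628745 -1.23491333] [-0.07179551  0.02294049  0.01259143]
```

View pics/w2.png

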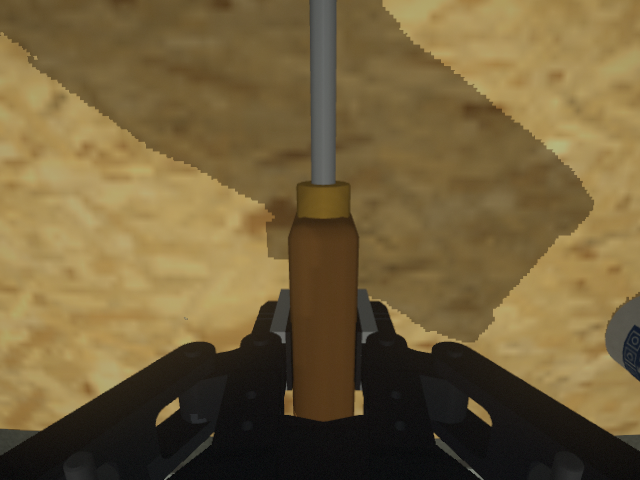

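The rod is held squarely: pads mid-grip, rod straight ahead at column 323. Next I carry the hook to just in front of the guard's mouth.

```bash
cat >> h.py <<'E'
YT=np.radians(86.1); U=np.array([np.cos(YT),np.sin(YT)]); L=.272; DZ=.008
def tcp(tipxy,tipz): return [*(np.array(tipxy)-L*U),tipz+DZ]
RING=np.array([.5214,.2223])
E
python3 - <<'E'
from h import *
from rig import bot
tip=RING-.115*U
bot.movel(tcp(tip,.075),quat(YT),max_speed=.2)
bot.movel(tcp(tip,.043),max_speed=.1)
bot.hold(.2)
o=bot.observe();print(o["t"],o["ee_pos"],o["ft_force"],o["wrist_torque"],o["qpos"])
c=look("top","pics/t3.png");s=look("scene","pics/s3.png")
a=cv2.resize(c["frame"][190:290,150:330],None,fx=4,fy=4,interpolation=cv2.INTER_CUBIC)[:, :]
b=cv2.resize(s["frame"][180:280,220:400],None,fx=4,fy=4,interpolation=cv2.INTER_CUBIC)
T=np.array([*tip,.043])
print(proj(c,[T,T+[0,0,.03],[*RING,.03]]),proj(s,[T,T+[0,0,.03],[*RING,.03]]))
cv2.imwrite("pics/c3.png",cv2.resize(np.vstack([a,b]),None,fx=.75,fy=.75,interpolation=cv2.INTER_AREA))
E
```

```text
10.0917 [ 0.49549107 -0.16405041  0.05165909] [ 0.21507797  0.19823195 -2.50264078] [-0.06381965 -0.0443296  -0.01462802] [-3.19718154e-01  3.61086848e-01 -3.06335167e-01  9.02334031e-01
 -1.47269272e-05  1.31931313e+00]
[[264.30790879 230.31838802]
 [262.67023594 227.56164983]
 [220.22051209 227.80958495]] [[285.02517275 226.47430586]
 [284.17483062 216.89602203]
 [252.68115485 214.15451246]]
```

View pics/c3.png

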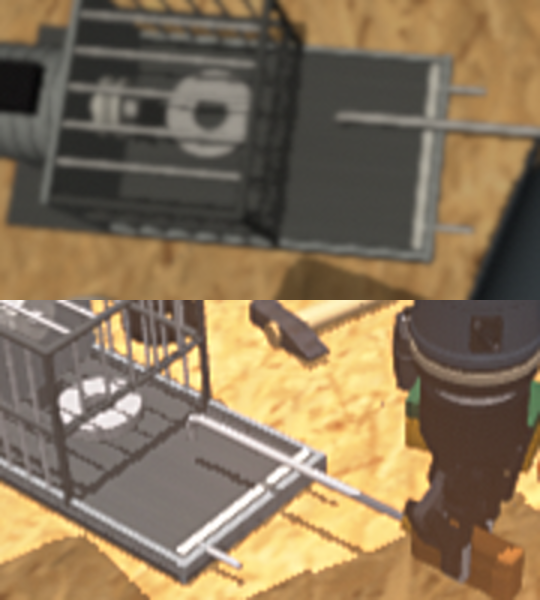

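The rod end is at top-image (262.5,229) and the ring hole at (220.3,227.7), within about 3 mm of prediction. I go in with a small correction, then lower while feeling for the floor.

```bash
sed -i 's/^RING=.*/RING=np.array([.5232,.2233])/' h.py; python3 - <<'E'
from h import *
from rig import bot
bot.movel(tcp(RING-.03*U,.043),max_speed=.1)
bot.movel(tcp(RING,.043),max_speed=.06)
bot.hold(.2)
o=bot.observe();f0=o["ft_force"];print(o["t"],o["ee_pos"],f0)
z=.043
while z>.0145:
    z-=.004 if z>.034 else .0015
    bot.movel(tcp(RING,z),max_speed=.04)
    o=bot.observe();df=o["ft_force"]-f0;print(round(o["t"],2),round(z,4),o["ee_pos"].round(4),df.round(2),o["wrist_torque"].round(2))
    if abs(df).max()>3: break
look("top","pics/t4.png")
E
```

```text
12.05 [ 0.50470328 -0.04830771  0.05100544] [-0.66546248  0.11811518 -1.27833484]
12.3 0.039 [ 0.5044 -0.0482  0.0467] [ 1.1  -0.63 -1.06] [-0.09  0.   -0.03]
12.55 0.035 [ 0.5045 -0.0481  0.0427] [ 0.68  0.59 -0.2 ] [-0.04 -0.01  0.01]
12.8 0.031 [ 0.5045 -0.0481  0.0388] [-0.06 -0.09 -0.26] [-0.03  0.04  0.01]
13.05 0.0295 [ 0.5046 -0.0481  0.0374] [ 0.33  0.08 -0.68] [-0.01 -0.06 -0.01]
13.3 0.028 [ 0.5046 -0.0481  0.0359] [-0.1  -0.54 -1.49] [-0.06  0.02  0.01]
13.55 0.0265 [ 0.5046 -0.0481  0.0344] [ 0.58 -0.64 -0.26] [-0.07 -0.03 -0.02]
13.8 0.025 [ 0.5046 -0.0481  0.0329] [ 1.19  0.09 -0.37] [-0.05  0.02  0.  ]
14.05 0.0235 [ 0.5046 -0.0481  0.0314] [ 0.37  0.41 -0.72] [-0.01  0.06 -0.02]
14.3 0.022 [ 0.5046 -0.0481  0.0299] [-0.21 -0.21 -0.58] [-0.04  0.   -0.03]
14.55 0.0205 [ 0.5047 -0.0481  0.0284] [ 0.14 -0.08  0.13] [-0.05 -0.02  0.04]
14.8 0.019 [ 0.5046 -0.0481  0.0269] [ 0.65 -0.37 -0.88] [-0.09  0.02 -0.02]
15.05 0.0175 [ 0.5046 -0.0481  0.0254] [ 0.82 -0.07 -0.39] [-0.06  0.01  0.01]
15.3 0.016 [ 0.5046 -0.0481  0.0239] [-0.06 -0.28 -1.02] [-0.04  0.06 -0.02]
15.55 0.0145 [ 0.5048 -0.0481  0.0225] [ 0.79 -0.66  0.15] [ 0.06 -0.04 -0.04]
```

```bash
cat >> h.py <<'E'
def force(n=4):
    from rig import bot
    a=[]
    for _ in range(n): bot.hold(.02); a.append(bot.observe()["ft_force"])
    return np.mean(a,0)
E
python3 - <<'E'
from h import *
from rig import bot
z=.0168
bot.movel(tcp(RING,z),max_speed=.04)
f0=force(8); np.save("f0.npy",f0); print(f0)
U3=np.array([*U,0])
def st(d):
    o=bot.observe();df=force()-f0;print(round(o["t"],2),round(d*1e3,1),o["ee_pos"].round(4),"pull",round(df@U3,2),df.round(2));return df@U3
d=0
for step in [.008,.008,.008]+[.016]*5:
    d+=step; bot.movel(tcp(RING-d*U,z),max_speed=.05)
    if st(d)>12: break
c=look("top","pics/t5.png"); print(d)
T=np.array([*(RING-d*U),.03]); print(proj(c,[T,[*(RING-(d-.011)*U),.028]]))
cv2.imwrite("pics/c5.png",cv2.resize(c["frame"][190:290,150:330],None,fx=4,fy=4,interpolation=cv2.INTER_CUBIC))
E
```

```text
[ 0.11115773 -0.02949884 -1.67164193]
16.29 8.0 [ 0.5041 -0.0564  0.0248] pull -0.14 [ 0.09 -0.15  0.03]
16.67 16.0 [ 0.5036 -0.0644  0.0248] pull -0.05 [-0.25 -0.03 -0.07]
17.04 24.0 [ 0.503  -0.0723  0.0248] pull 0.45 [-0.2   0.46 -0.43]
17.57 40.0 [ 0.502  -0.0884  0.0248] pull -0.34 [-0.2  -0.32 -0.42]
18.11 56.0 [ 0.5009 -0.1044  0.0248] pull 0.09 [-0.06  0.09 -0.11]
18.64 72.0 [ 0.4998 -0.1204  0.0248] pull -0.41 [-0.42 -0.38 -0.39]
19.18 88.0 [ 0.4987 -0.1364  0.0248] pull 0.18 [-0.26  0.19 -0.34]
19.71 104.0 [ 0.4976 -0.1523  0.0248] pull -0.3 [ 0.42 -0.33  0.02]
0.10400000000000001
[[260.32302263 230.41647584]
 [256.14210908 230.24202666]]
```

View pics/c5.png

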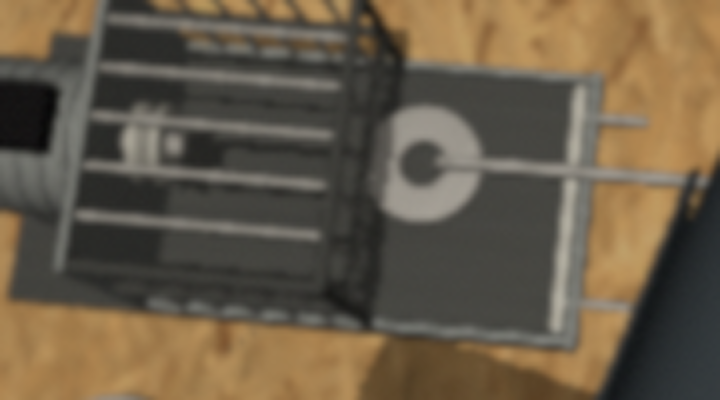

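The ring follows the hook: hole at (256,231), rod still inside it, with about 50 mm to go to the bar. I draw it closer and then feel for contact slowly.

```bash
python3 - <<'E'
from h import *
from rig import bot
z=.0168; f0=np.load("f0.npy"); U3=np.array([*U,0])
d=.104
for s,v in [(.026,.04)]+[(.002,.01)]*3+[(.0012,.008)]*25:
    d+=s; bot.movel(tcp(RING-d*U,z),max_speed=v)
    a=[bot.observe()["ft_force"]]; df=force(3)-f0; o=bot.observe()
    print(round(o["t"],2),round(d*1e3,1),o["ee_pos"][1].round(4),"end",round((a[0]-f0)@U3,2),"pull",round(df@U3,2),df.round(1))
    if df@U3>5.5: break
np.save("d.npy",d)
E
```

```text
20.68 130.0 -0.1779 end 0.3 pull 0.07 [-0.1  0.1  0. ]
21.07 132.0 -0.1796 end 1.64 pull 2.25 [ 0.3  2.2 -0.5]
21.48 134.0 -0.1818 end 2.2 pull 2.71 [-0.8  2.8 -0.6]
21.88 136.0 -0.1839 end 2.04 pull 1.4 [-0.4  1.4 -0.1]
22.23 137.2 -0.185 end 1.34 pull 1.89 [ 0.   1.9 -0.1]
22.57 138.4 -0.1862 end 3.5 pull 2.38 [-0.1  2.4 -0.3]
22.93 139.6 -0.1874 end 2.52 pull 2.84 [ 0.1  2.8 -0.3]
23.27 140.8 -0.1886 end 2.36 pull 2.31 [-0.1  2.3 -0.2]
23.62 142.0 -0.1898 end 1.82 pull 2.24 [-0.2  2.3  0.2]
23.98 143.2 -0.191 end 2.95 pull 2.23 [0.1 2.2 0.1]
24.32 144.4 -0.1922 end 2.84 pull 2.27 [-0.9  2.3 -0.1]
24.68 145.6 -0.1934 end 1.84 pull 2.83 [ 0.   2.8 -0.7]
25.02 146.8 -0.1946 end 1.27 pull 2.38 [ 0.   2.4 -0.2]
25.38 148.0 -0.1958 end 2.55 pull 2.14 [-0.4  2.2 -0.6]
25.73 149.2 -0.197 end 1.54 pull 2.07 [-0.6  2.1  0.3]
26.07 150.4 -0.1982 end 2.71 pull 2.48 [-0.   2.5 -0.3]
26.43 151.6 -0.1994 end 2.9 pull 1.72 [-0.2  1.7 -0.3]
26.77 152.8 -0.2006 end 2.87 pull 1.97 [-0.5  2.  -0.3]
27.12 154.0 -0.2018 end 2.83 pull 2.53 [-0.1  2.5 -0. ]
27.48 155.2 -0.203 end 1.81 pull 1.82 [-0.2  1.8 -0.3]
27.82 156.4 -0.2042 end 1.89 pull 2.1 [ 0.3  2.1 -0.3]
28.18 157.6 -0.2054 end 2.21 pull 1.97 [-0.4  2.  -0.2]
28.52 158.8 -0.2065 end 3.87 pull 4.19 [ 0.1  4.2 -0.5]
28.88 160.0 -0.2068 end 10.71 pull 11.05 [ 0.9 11.  -1.4]
```

Sliding takes about 2.3 N. The total pull is now 11 N, so about 9 N is on the bar. I hold that with monitoring.

```bash
python3 - <<'E'
from h import *
from rig import bot
z=.0168; f0=np.load("f0.npy"); U3=np.array([*U,0]); d=float(np.load("d.npy"))
for i in range(8):
    p=(force(10)-f0)@U3; print(round(bot.observe()["t"],2),round(p,2),end=" | ")
    e=11.2-p
    if abs(e)>1.2: d+=np.clip(e*.00017*.6,-.0003,.0003); bot.movel(tcp(RING-d*U,z),max_speed=.005)
# slacken: back to hole centre, then lift
d-=.012; bot.movel(tcp(RING-d*U,z),max_speed=.03)
print("\nslack",force(4)-f0)
for zz in (.024,.032,.040,.075):
    bot.movel(tcp(RING-d*U,zz),max_speed=.06); print(zz,(force(2)-f0).round(1))
o=bot.observe(); print(o["t"],o["ee_pos"]); np.save("d.npy",d)
c=look("top","pics/t6.png")
cv2.imwrite("pics/c6.png",cv2.resize(c["frame"][190:320,180:380],None,fx=4,fy=4,interpolation=cv2.INTER_CUBIC))
E
```

```text
29.04 11.05 | 29.21 11.1 | 29.38 10.7 | 29.54 10.92 | 29.71 10.61 | 29.88 11.14 | 30.04 10.95 | 30.21 10.62 | 
slack [ 0.35369659 -0.00225265 -0.15935621]
0.024 [ 0.1 -0.3 -0.1]
0.032 [ 0.1 -0.2 -0.1]
0.04 [-0.2 -0.2  0.3]
0.075 [-0.5  0.2 -0.3]
32.525 [ 0.49446094 -0.19565148  0.08272692]
```

View pics/c6.png

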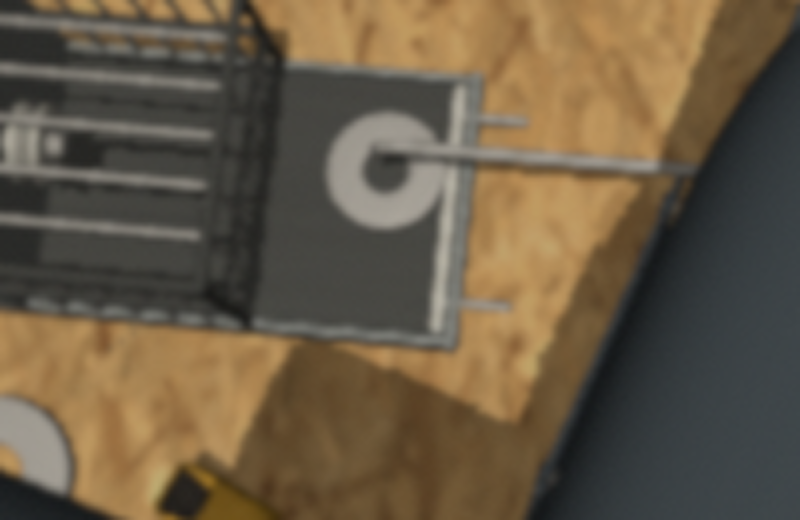

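The ring lies flat against the bar (hole near (386,165) in the crop) and the hook is lifted clear above it. Now I put the rod back on its open bench spot.

```bash
python3 - <<'E'
from h import *
from rig import bot,claw
g=np.load("g.npy"); x,y,q=g[0],g[1]+.003,quat(g[3])
bot.movel([x,y,.082],q,max_speed=.12)
bot.movel([x,y,.018],max_speed=.1)
f0=force(4); z=.018
while z>.0075:
    z-=.002 if z>.012 else .0006
    bot.movel([x,y,z],max_speed=.02); df=force(2)-f0
    if df[2]>2.5: break
o=bot.observe(); print(o["t"],z,o["ee_pos"],df)
claw.gripper_open(); bot.hold(.2)
bot.movel([x,y,.15],max_speed=.12)
print(bot.observe()["t"],force(4))
c=look("top","pics/t7.png"); w=look("wrist","pics/w7.png")
a=cv2.resize(c["frame"][180:320,140:470],None,fx=2.4,fy=2.4); b=cv2.resize(w["frame"],(320,240))
p=np.zeros((a.shape[0]+240,a.shape[1],3),np.uint8); p[:a.shape[0]]=a; p[a.shape[0]:,:320]=b
s=look("scene","pics/s7.png")["frame"][140:340,175:475]; s=cv2.resize(s,(360,240)); p[a.shape[0]:,330:690]=s
cv2.imwrite("pics/c7.png",p)
E
```

```text
37.675 0.007800000000000001 [ 0.46717319 -0.34442511  0.00834584] [-2.97837687  1.96095817 10.68530856]
39.85 [ 0.12330494 -0.28741205 -0.39263039]
```

View pics/c7.png

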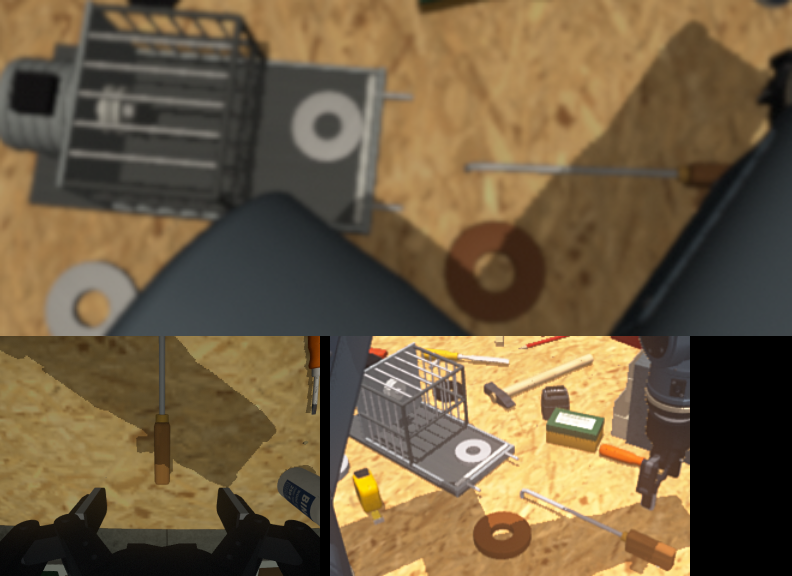

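The ring lies flat at the bar (hole at crop (329,126)). The rod lies flat on the bench with its hook at (470,167), clear of the tray, and the gripper is free.

```bash
python3 -c "
from rig import bot
print(bot.finish_job(), bot.observe()['t'])"
```

```text
the job is handed in; nothing more can be done
the job is handed in; nothing more can be done
```

The job is handed in at about 40 s: the ring was drawn out to the stop bar, held there with an estimated 9 N for about 1.4 s, and left lying flat in the open front of the tray, with the rod laid flat on the bench clear of it.

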